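# Check a maple tenon in the bench caliper and log the reading

## Task

Take the pale maple tenon block from the grey tray, set it on the green bench caliper with its tenon between the jaws, and slide the jaw shut by its orange thumb piece until both jaws bear on the tenon with 4 N or more (but always under 25 N). Let go, then press the yellow-guarded data pedal down to its stop (never before the jaws are shut on the tenon) and let it come up again. Leave the tenon in the shut jaws and everything else on the bench where it is.

Things in the scene. Friction and masses are not known exactly. Their poses are not given: they have to be found in the camera images.
- maple: Pale maple (light wood) tenon block, 34 mm tall, about 0.11 kg, lying flat in the tray in any of its three places. Origin: on its underside at the shoulder, on the centre line. Its x axis points along the tenon: the body is x -50 to 0 mm and 44 mm wide (y), the tenon x 0 to +45 mm and 26 mm wide. Grip the body across its 44 mm at about x = -20 mm.
- gauge: Bench caliper, fixed. Origin on the bench, z up. Green base plate 12 mm thick (top z 12), x -135 to +65 mm, y +-105 mm. Steel beam along y (x 0 to 20 mm, top z 46 mm) carries both jaws, which reach towards -x to tips at x = -55 mm (z 14 to 48 mm). Fixed jaw's face: y = -50 mm; sliding jaw's face: y = -50 mm + jaw value. A grey readout (x 28 to 64 mm, top z 55) rides with it.
- seat (a point): Point on top of the caliper's green base plate, 8 mm before the jaw tips (gauge x = -63 mm) and 25 mm to the +y side of the fixed jaw's face; axes as the gauge's. The block belongs with its origin about here and its x axis along the gauge's x axis, so that the tenon lies between the jaws and the wide body before their tips.
- fixed_jaw: Fixed steel jaw at the -y end of the caliper. Origin: in the plane of its measuring face (y = 0, facing +y), at the bench plane on the beam's front edge (x = 0); axes as the gauge's. Jaw x -55 to +23 mm, 16 mm thick.
- jaw_face: Sliding steel jaw. Origin in the plane of its measuring face (y = 0, facing -y), at bench height at x = 0; axes as the gauge's. Jaw x -55 to +23 mm, 16 mm thick (y 0 to 16 mm).
- jaw (a joint): Gap between the jaw faces in m: 0 shut on each other, 0.070 fully open; starts anywhere, sometimes too narrow for the tenon. Slides with about 2.5 N of friction and stays where it is left. Shut on the maple tenon it reads 0.026.
- thumb_grip (a point): Point on the orange thumb piece that moves the sliding jaw: a block 24 mm (x) by 20 mm (y) by 34 mm tall, z 56 to 90 mm above the bench, standing on the jaw's carriage (top z 54 mm), about 45 mm to the +y side of the sliding jaw's face at gauge x = 10 mm. The point is on its centre line at z 76 mm. Push it towards -y to close, +y to open.
- thumb (a joint): Give of the spring in the thumb piece, m: 0 at rest, up to 0.014. When closing, the thumb yields towards -y against a spring (2.7 N at 0 plus 0.9 N per mm), so the force on the part grows with it: about 6 mm gives 4 to 5 N on the part, 12 mm about 10 N; at 14 mm it is solid.
- pedal_base: Foot-switch base, fixed: 140 mm (x) by 104 mm (y), with two yellow side guards 8 mm thick (inner faces at y = +-44 mm) up to z 50 mm. Origin: centre of its underside; the pedal hinges at x = +55 mm, z = 24 mm, its free end is towards -x.
- pedal_tread (a point): Point on the top face of the dark steel pedal plate (78 mm wide, 115 mm long from the hinge), 85 mm from the hinge on the centre line; about 47 mm above the bench at rest, 30 mm when fully down.
- pedal (a joint): Pedal angle, rad: 0 up (spring), 0.20 at its stop; it takes about 4 N to start and 8 N to hold down at pedal_tread. It springs back when released.
- tray: Low grey plastic tray, fixed, 330 mm (x) by 150 mm (y), walls 20 mm high and 4 mm thick, floor 4 mm; three blocks lie across it about 95 mm apart along its x. Origin: centre of its underside.
- walnut: Dark walnut tenon block, same size and origin as the maple one but with an 18 mm tenon; leave it.
- stop_block: Blue painted stop block 80 by 40 by 34 mm with a small steel stud on top; origin centre of underside; leave it.
- glue: Yellow glue bottle, 56 mm across, 160 mm tall, standing behind the caliper; origin centre of underside; leave it.
- cup: Blue plastic cup, 68 mm across, 95 mm tall, standing close beside the caliper on its right front (-y) side, between it and the pedal; origin centre of underside; leave it.
- tape: Amber tape roll lying flat, 96 mm across, 45 mm tall, behind the pedal; origin centre of underside; leave it.
- screwdriver: Screwdriver with red handle lying on the bench beyond the tray, about 200 mm long; leave it.
- push_stick: Red plastic push stick for the saw, 235 mm long, 18 mm thick, lying before the aluminium fence at the back; leave it.

How it is judged (in metres and radians):
On the way, in this order (a step that is already met when the one before it is completed fails the run):
1. the maple block lies flat on the caliper's base plate, let go, its tenon between the open jaws and its shoulder between 10 mm inside and 30 mm before the jaw tips (x of maple in the frame of gauge between -0.085 and -0.045 m and z of maple in the frame of gauge between 0.009 and 0.016 m and y of maple in the frame of fixed_jaw above 0.008 m and y of maple in the frame of jaw_face below -0.008 m and angle between maple's own z axis and vertical below 0.1 rad and contact force between the fingers and maple below 0.1 N and value of joint jaw above 0.0285 m), for 0.2 s.
2. the jaw is slid shut on the 26 mm tenon: both jaws press on it with 4 N or more for 0.3 s, the gap 26 mm within 1.7 mm (x of maple in the frame of gauge between -0.085 and -0.045 m and z of maple in the frame of gauge between 0.009 and 0.016 m and y of maple in the frame of fixed_jaw above 0.008 m and y of maple in the frame of jaw_face below -0.008 m and angle between maple's own z axis and vertical below 0.1 rad and value of joint jaw between 0.0243 and 0.0277 m and contact force between each of jaw_face, fixed_jaw and maple above 4 N), for 0.3 s.
3. with the jaws still shut on the tenon and the thumb piece let go, the pedal is held at its stop (0.18 rad or more) for 0.3 s (x of maple in the frame of gauge between -0.085 and -0.045 m and z of maple in the frame of gauge between 0.009 and 0.016 m and y of maple in the frame of fixed_jaw above 0.008 m and y of maple in the frame of jaw_face below -0.008 m and angle between maple's own z axis and vertical below 0.1 rad and value of joint jaw between 0.0243 and 0.0277 m and value of joint pedal above 0.18 rad and value of joint thumb below 0.002 m), for 0.3 s.
At the end, for the whole second after the job is handed in: The maple block rests flat on the caliper's base plate with its tenon square (within 4 degrees) in the shut jaws, shoulder between 10 mm inside and 30 mm before the jaw tips, the gap at 26 mm within 1.7 mm; the thumb piece and the pedal are released and sprung back (pedal under 0.03 rad) (x of maple in the frame of gauge between -0.085 and -0.045 m and z of maple in the frame of gauge between 0.009 and 0.016 m and y of maple in the frame of fixed_jaw above 0.008 m and y of maple in the frame of jaw_face below -0.008 m and angle between maple's own z axis and vertical below 0.1 rad and value of joint jaw between 0.0243 and 0.0277 m and angle between the x axis of maple and the x axis of gauge, either way round below 0.07 rad and value of joint pedal below 0.03 rad and value of joint thumb below 0.002 m and linear speed of maple below 0.01 m/s); the robot touches nothing.
It fails at once if the sliding jaw presses on the maple block with 25 N or more (contact force between jaw_face and maple above 25 N).
It fails at once if the pedal is pressed (over 0.08 rad) while the jaws are not shut on the maple tenon (gap 26 mm within 1.7 mm) (value of joint pedal above 0.08 rad and not (x of maple in the frame of gauge between -0.085 and -0.045 m and z of maple in the frame of gauge between 0.009 and 0.016 m and y of maple in the frame of fixed_jaw above 0.008 m and y of maple in the frame of jaw_face below -0.008 m and angle between maple's own z axis and vertical below 0.1 rad and value of joint jaw between 0.0243 and 0.0277 m)).
It fails at once if the walnut block or the blue stop block is moved more than 20 mm (distance of any of walnut, stop_block from where it was at the start of the episode above 0.02 m).
It fails at once if the glue bottle, cup, tape roll, screwdriver or push stick is moved more than 20 mm (distance of any of glue, cup, tape, screwdriver, push_stick from where it was at the start of the episode above 0.02 m).
It also fails if it takes over 69 s, if anything falls off the work surface, if the arm or the gripper's body presses on something with over 40 N, if the wrist force passes 120 N, or if a joint passes its speed limit or range.

## Robot

A 7-joint arm with a two-finger parallel gripper is mounted at the origin on the work surface. World frame = base frame: x ahead of the robot, y to its left, z up, the work surface at z = 0. Lengths are in m, angles in degrees, forces in N, time in s.
With the tool pointing down it reaches from about 0.425 to 0.875 m from the base axis. Payload 4.7 kg.
Tool frame: the origin (TCP) lies at the very end of the fingers, on their centre line; the grasp point (between the pads) lies behind it (env.pinch_z is the z of the grasp point in the tool frame, in m); z points along the fingers, y is the direction in which the jaws open and shut (so a half turn about z gives the same grasp; the last joint's range is limited). The gripper opens to 87 mm and grips with 3 to 60 N. Pads are 19 mm wide; open, the fingers measure 117 mm over their backs; the gripper's body (75 mm by 190 mm) begins 51 mm behind the grasp point.
Start: joints at [-67.603, 18.392, -4.016, 83.108, 1.295, 78.541, -3.26], TCP at [0.239, 0.604, 0.223] pointing down, gripper open.
Joint ranges: [-163.93, 163.93], [-17.29, 119.83], [-79.2, 71.16], [3.27, 140.29], [-89.18, 269.18], [5.43, 117.66], [-154.24, 154.24]. Speed limits (degrees/s): [147.25, 147.25, 180, 180, 180, 180, 180].

## Interface

Orientations are given as [roll, pitch, yaw] about the fixed x, y, z axes, in that order (R = Rz(yaw) Ry(pitch) Rx(roll)).
In Python, from cell import readout, read_camera, env gives the robot as it stands. The module is installed in compiled form; this text tells all that it offers.
- The arm moves only by the tool servo_tool, never from a script. Its argument "plan" is a list that holds one entry, the list of rows, each a list of 5 numbers: the finger opening in m, from 0 to 0.087, then the shift along the tool's x, y, z in m, then the turn about the tool's z in rad. In form: [[[jaw, x, y, z, yaw], ...]]. A call has 1 to 12 rows; each row is the pose to reach, as a shift and turn from the pose measured when the call began, along the tool's axes at that moment; what a row does not reach only later rows make up. A row lasts 1/12 s, in which the tool goes at most 41.7 mm and 7.16 degrees, less where a joint would pass 70% of its speed; a pose out of reach is approached as far as the arm can. A call with a gripper value outside its range is refused whole. The fingers move at their own pace and stop on an object; "force" is the grip in N (left out, the last holds). Time passes only in rows, so rows that repeat a pose let the fingers close. It gives the time, the measured TCP pose, the force and the opening at its end, in the units of the state.
- readout.get_obs(): the state, without advancing time (a new reading comes with each control period).
- read_camera(name): name is "scene" or "top" or "wrist"; returns a dict with "image" (384x512x3 uint8, red, green, blue), "range_z" (384x512 float32, m along the optical axis (not along the pixel's ray), 0 where there is no reading), "mtx" (3x3 intrinsics, pixels), "D" ([k1, k2, p1, p2, k3] as OpenCV has them; the pictures are not rectified), "camera_from_world" (4x4, takes a point from world to camera coordinates). Camera axes: x right, y up, looking along -z (the intrinsics and any distortion apply to the point x, -y, -z); pixel columns grow to the right and rows downward; lengths in m; the calibration is good to about 2 mm. A picture is of the moment at which its call begins.
- env.sign_off(): hands the job in, once; it reports no verdict.
The state is a dict: "time_s": time; "qpos": joint angles; "joint_velocities": joint speeds; "effort": joint torques, N m; "tool_pos": TCP position; "tool_rot": TCP orientation; "force": force on the tool from outside, world axes, zero at the start; "wrist_torque": the same for the moment, N m; "grip_width": finger opening in m.
Only numpy, scipy, OpenCV 4.12 (cv2) and the standard library are available. Lean on these libraries where they do the work, as an engineer would, in place of code of your own. Each camera call takes 0.05 s, during which the arm holds its last target. There are 200 camera calls.

## Working session

There is one attempt and no reset: what is moved stays moved. The work goes in short steps, Python scripts to look and compute and a tool call to move; the robot and the scene stay as the last step left them, time stands still between calls to the robot, and variables do not carry over. Pictures are saved under pics/ and viewed, about 8 in all and at most 12, crops included, and the job is handed in when it is done.

Besides the shell and the picture viewer there is one more tool, called in YAML: its name, and indented under it one key for each argument. servo_tool: Moves the arm, as the interface text tells. Its arguments: {"type":"object","properties":{"plan":{"type":"array"},"force":{"type":"number"}},"required":["plan"]}

```bash
mkdir -p pics
cat > h.py <<'E'
import numpy as np, cv2
from cell import readout, read_camera, env
def pts(c):
    """world point per pixel from range"""
    h,w=c["range_z"].shape
    u,v=np.meshgrid(np.arange(w,dtype=float),np.arange(h,dtype=float))
    n=cv2.undistortPoints(np.stack([u,v],-1).reshape(-1,1,2),np.array(c["mtx"],float),np.array(c["D"],float)).reshape(h,w,2)
    z=c["range_z"]
    P=np.stack([n[...,0]*z,-n[...,1]*z,-z],-1)
    T=np.linalg.inv(np.array(c["camera_from_world"]))
    return P@T[:3,:3].T+T[:3,3]
def save(c,name,crop=None,s=1):
    im=c["image"][...,::-1]
    if crop: im=im[crop[1]:crop[3],crop[0]:crop[2]]
    cv2.imwrite("pics/"+name,cv2.resize(im,None,fx=s,fy=s,interpolation=cv2.INTER_CUBIC))
E
python3 - <<'E'
from h import *
print(readout.get_obs(), env.pinch_z)
for n in ("top","scene"):
    c=read_camera(n); save(c,n+"0.png",s=1.5)
    np.savez(n+"0.npz",P=pts(c),im=c["image"],z=c["range_z"])
    print(n,c["mtx"],np.linalg.inv(c["camera_from_world"])[:3,3],(c["range_z"]>0).mean())
E
```

```text
{'time_s': 0.0, 'qpos': array([-67.60394616,  18.43649919,  -4.01531295,  83.17343214,
         1.29561833,  78.54147195,  -3.25987137]), 'joint_velocities': array([ 0.00343863, -0.01877801, -0.09695154,  0.03341793, -0.08435365,
       -0.04538868,  0.06729905]), 'effort': array([ 3.63611298e-04, -4.91290569e+01, -4.03707353e-01, -3.12532532e+01,
       -6.38120086e-02,  4.37305472e-02,  1.70811836e-04]), 'tool_pos': array([0.23900898, 0.60387583, 0.22150339]), 'tool_rot': array([-1.79893872e+02,  6.43516369e-03,  1.58413714e+02]), 'force': array([ 0.21715147, -0.0570211 , -1.09523127]), 'wrist_torque': array([ 0.01622549, -0.02003018,  0.01958708]), 'grip_width': 0.08726400239483127} -0.0187
top [[438.48372704   0.         254.26863707]
 [  0.         438.48372704 189.35382361]
 [  0.           0.           1.        ]] [ 0.51831116 -0.01384049  1.07710203] 0.996337890625
scene [[453.71803797   0.         254.46590641]
 [  0.         453.71803797 193.52701935]
 [  0.           0.           1.        ]] [1.00402079 0.44096045 0.93989051] 0.9960378011067709
```

View pics/top0.png

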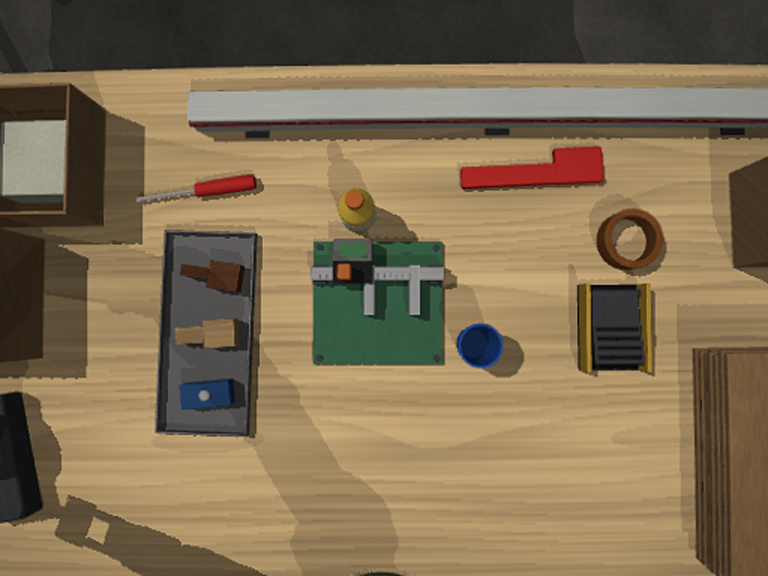

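View pics/scene0.png

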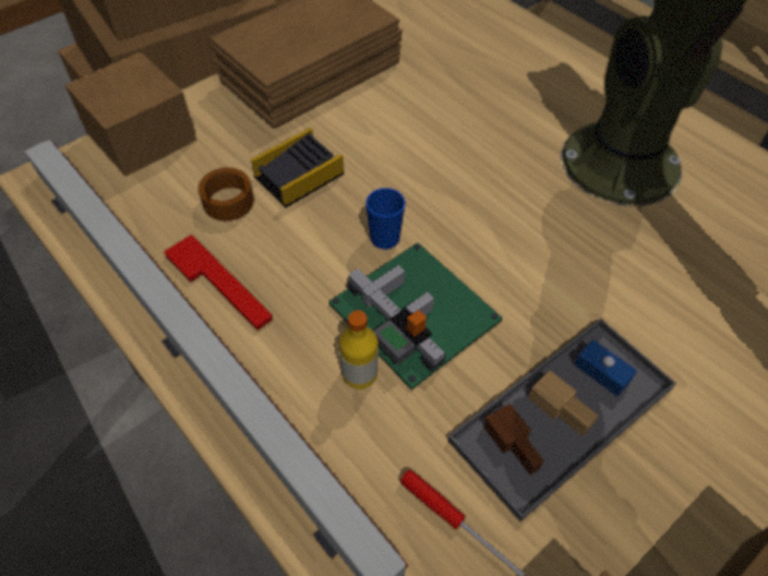

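The top view has +x up and +y left. The maple block is the middle one in the tray, about (207,334), with its tenon to the left. The jaws are open, at px 369 and 414, with the orange thumb piece at (344,271). The cup is at (480,345) and the pedal at (615,328). Next I'll measure them.

Run:
```python
from h import *
d=np.load("top0.npz");P=d["P"];im=d["im"];hsv=cv2.cvtColor(im,cv2.COLOR_RGB2HSV)
H,S,V=[hsv[...,i].astype(int) for i in range(3)]
X,Y,Z=P[...,0],P[...,1],P[...,2]
def box(x0,y0,x1,y1):
    m=np.zeros(H.shape,bool); m[int(y0/1.5):int(y1/1.5),int(x0/1.5):int(x1/1.5)]=1; return m
def rep(n,m):
    p=P[m]; r=cv2.minAreaRect(p[:,:2].astype(np.float32)*1000)
    print(n,m.sum(),"mean",p.mean(0).round(4),"rect",np.round(r[0],1),np.round(r[1],1),round(r[2],1),"z",np.percentile(p[:,2],[5,50,95]).round(4))
g=box(305,235,450,370)&(H>60)&(H<90)&(S>80)
rep("green z<.02",g&(Z<.02)&(Z>.006))
rep("orange",box(330,255,358,285)&(H<15)&(S>180)&(Z>.08))
jb=box(355,285,425,320)&(Z>.035)&(Z<.06)
n,l,st,_=cv2.connectedComponentsWithStats(jb.astype(np.uint8))
for i in range(1,n):
    if st[i,4]>15: rep("jaw%d"%i,l==i)
    if st[i,4]>15: print(np.percentile(Y[l==i],[1,10,90,99]).round(4),X[l==i].min().round(4))
t=box(170,310,245,355)&(Z>.028)&(Z<.05)
rep("maple all",t)
rep("maple tenon",t&box(170,310,199,355)); rep("maple body",t&box(207,310,245,355))
rep("walnut",box(175,255,248,295)&(Z>.028)&(Z<.05));rep("stop",box(175,375,240,412)&(Z>.028)&(Z<.04))
rep("cup",box(450,315,510,372)&(Z>.085))
rep("pedal yellow",box(570,275,665,380)&(Z>.042)&(H>18)&(H<32)&(S>150))
pl=box(592,290,642,370)&(Z>.015); rep("pedal plate",pl)
rep("glue",box(330,180,380,235)&(Z>.1)); rep("tray wall",box(155,225,262,440)&(Z>.015)&(Z<.024))
```

```text
green z<.02 5098 mean [0.5297 0.0007 0.0112] rect [547.1   2.4] [208.1 197.6] 89.4 z [0.0081 0.0111 0.0145]
orange 96 mean [0.5916 0.0518 0.0886] rect [591.6  51.9] [18.6 22.9] 89.3 z [0.0847 0.0889 0.0917]
jaw1 140 mean [0.5505 0.0148 0.0472] rect [550.6  14.9] [14.2 44.9] 89.3 z [0.0445 0.047  0.0503]
[0.0076 0.0079 0.0218 0.022 ] 0.5281
jaw2 140 mean [ 0.5498 -0.0557  0.0469] rect [549.8 -55.7] [14.4 44.8] 89.2 z [0.0441 0.0467 0.0503]
[-0.063  -0.0626 -0.0487 -0.0484] 0.5274
maple all 598 mean [0.4986 0.2707 0.0373] rect [499.8 276.8] [96.2 42.9] 89.5 z [0.0337 0.0373 0.0403]
maple tenon 164 mean [0.4963 0.3067 0.0374] rect [496.4 307.1] [26.1 35.9] 0.1 z [0.0344 0.0374 0.0407]
maple body 350 mean [0.4996 0.2515 0.0372] rect [499.6 251.3] [45.1 42.9] 89.5 z [0.0337 0.0373 0.0403]
walnut 533 mean [0.5928 0.2595 0.0373] rect [594.6 270. ] [95.7 44. ] 80.7 z [0.0338 0.0374 0.0402]
stop 495 mean [0.4034 0.2772 0.0369] rect [403.4 277.5] [40.6 79.5] 5.5 z [0.0335 0.0372 0.0394]
cup 197 mean [ 0.4772 -0.154   0.0979] rect [481.  -98.9] [173.9  65.3] 86.9 z [0.0866 0.0937 0.0964]
pedal yellow 478 mean [ 0.5022 -0.3721  0.0608] rect [ 503.9 -220.9] [414.4 137.1] 89.5 z [0.0432 0.0482 0.0521]
pedal plate 1676 mean [ 0.5043 -0.3734  0.046 ] rect [ 501.8 -217.7] [408.  125.6] 89.3 z [0.0262 0.0385 0.0512]
glue 422 mean [0.6846 0.0308 0.1272] rect [615.   23.3] [200.7  51. ] 6.7 z [0.1016 0.1144 0.1609]
tray wall 798 mean [0.4984 0.2822 0.0189] rect [501.1 282.6] [151.7 330.8] 87.2 z [0.0158 0.0189 0.0224]
```

servo_tool:
  plan:
    - [[0.065, -0.034, -0.021, -0.02, 0.105], [0.065, -0.068, -0.042, -0.02, 0.21], [0.065, -0.102, -0.063, -0.02, 0.315], [0.065, -0.136, -0.084, -0.02, 0.42], [0.065, -0.17, -0.105, -0.02, 0.525], [0.065, -0.204, -0.126, -0.02, 0.63], [0.065, -0.238, -0.147, -0.02, 0.735], [0.065, -0.272, -0.168, -0.02, 0.84], [0.065, -0.306, -0.189, -0.02, 0.945], [0.065, -0.34, -0.21, -0.02, 1.05], [0.065, -0.37, -0.228, -0.02, 1.15], [0.065, -0.37, -0.228, -0.02, 1.15]]

```text
time_s: 1.1
tool_pos: [0.5042, 0.2466, 0.2419]
tool_rot: [179.9, 0.3, 91.6]
force: [0.0, -1.4, -0.1]
grip_width: 0.0651
```

```bash
cat >> h.py <<'E'
def mv(x,y,z,yaw):
    """shift in tool axes and turn to world target (tool down)"""
    from scipy.spatial.transform import Rotation as R
    o=readout.get_obs(); r=R.from_euler("xyz",o["tool_rot"],degrees=True)
    d=r.inv().apply(np.array([x,y,z])-o["tool_pos"])
    t=-np.deg2rad((yaw-o["tool_rot"][2]+180)%360-180)
    print("at",o["tool_pos"].round(4),o["tool_rot"].round(2),"shift",d.round(4),"turn",round(t,4),"t",round(o["time_s"],2),"F",o["force"].round(2),"w",round(o["grip_width"],4))
E
python3 - <<'E'
from h import *
c=read_camera("wrist"); save(c,"w1.png"); np.savez("w1.npz",P=pts(c),im=c["image"])
P=pts(c); Z=P[...,2]; hsv=cv2.cvtColor(c["image"],cv2.COLOR_RGB2HSV)
m=(Z>.03)&(Z<.045)&(abs(P[...,0]-.4993)<.038)&(abs(P[...,1]-.27)<.07)
p=P[m]; print(m.sum(),p[:,2].mean())
ys=np.arange(.215,.34,.005)
for y in ys:
    q=p[abs(p[:,1]-y)<.0025]
    if len(q)>20: print(round(y,3),q[:,0].min().round(4),q[:,0].max().round(4),((q[:,0].min()+q[:,0].max())/2).round(4))
print(p[:,1].min(),p[:,1].max())
mv(.4993,.2563,.1,92)
E
```

```text
2108 0.038306555491245384
0.23 0.4812 0.5233 0.5022
0.235 0.4812 0.5231 0.5022
0.24 0.4799 0.5229 0.5014
0.245 0.4799 0.5227 0.5013
0.25 0.4798 0.5224 0.5011
0.255 0.4799 0.5222 0.501
0.26 0.4784 0.5221 0.5002
0.265 0.4784 0.5218 0.5001
0.27 0.4784 0.5216 0.5
0.275 0.4784 0.5214 0.4999
0.28 0.4857 0.5212 0.5034
0.285 0.4871 0.511 0.499
0.29 0.4857 0.5108 0.4983
0.295 0.4857 0.5106 0.4982
0.3 0.4856 0.5105 0.4981
0.305 0.4856 0.5103 0.4979
0.31 0.4855 0.5101 0.4978
0.315 0.4842 0.5099 0.4971
0.32 0.4841 0.5098 0.497
0.325 0.4912 0.5096 0.5004
0.22695795499614413 0.3237844858039265
at [0.5018 0.2508 0.2418] [-180.     0.2   92. ] shift [ 0.0061 -0.0023  0.1418] turn -0.0001 t 1.15 F [-0.5  -0.13 -0.61] w 0.0651
```

View pics/w1.png

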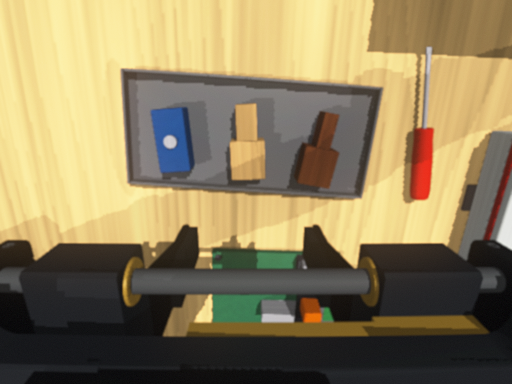

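The wrist view shows the maple block at (247,140) between the stop block and the walnut. The edge fit gives its axis at 93.2°, so I'm descending.

servo_tool:
  plan:
    - [[0.065, 0.009, -0.0015, 0.03, -0.021], [0.065, 0.009, -0.0015, 0.06, -0.021], [0.065, 0.009, -0.0015, 0.09, -0.021], [0.065, 0.009, -0.0015, 0.12, -0.021], [0.065, 0.009, -0.0015, 0.15, -0.021], [0.065, 0.009, -0.0015, 0.175, -0.021], [0.065, 0.009, -0.0015, 0.195, -0.021], [0.065, 0.009, -0.0015, 0.21, -0.021], [0.065, 0.009, -0.0015, 0.22, -0.021], [0.065, 0.009, -0.0015, 0.227, -0.021], [0.065, 0.009, -0.0015, 0.231, -0.021], [0.065, 0.009, -0.0015, 0.231, -0.021]]

```text
time_s: 2.15
tool_pos: [0.4996, 0.2592, 0.0104]
tool_rot: [-180.0, 0.2, 93.2]
force: [0.3, 0.3, -0.2]
grip_width: 0.0647
```

```bash
python3 -c "
from h import *
mv(.5,.2595,.010,93.2)"
```

```text
at [0.4996 0.2592 0.0104] [-179.96    0.21   93.24] shift [0.0003 0.0004 0.0004] turn 0.0007 t 2.15 F [ 0.3   0.32 -0.17] w 0.0647
```

servo_tool:
  plan:
    - [[0.03, 0, 0, 0, 0], [0.03, 0, 0, 0, 0], [0.03, 0, 0, 0, 0], [0.03, 0, 0, 0, 0], [0.03, 0, 0, 0, 0], [0.03, 0, 0, 0, 0], [0.03, 0, 0, -0.02, 0], [0.03, 0, 0, -0.04, 0], [0.03, 0, 0, -0.07, 0], [0.03, 0, 0, -0.1, 0], [0.03, 0, 0, -0.12, 0], [0.03, 0, 0, -0.12, 0]]
  force: 20

```text
time_s: 3.15
tool_pos: [0.5024, 0.2611, 0.1354]
tool_rot: [179.6, -0.0, 93.2]
force: [0.6, 1.7, 0.3]
grip_width: 0.0438
```

```bash
python3 -c "
from h import *
mv(.499,-.019,.13,-0.6)"
```

```text
at [0.5024 0.2611 0.1354] [ 1.7963e+02 -5.0000e-02  9.3230e+01] shift [-0.2794 -0.0192  0.005 ] turn 1.6376 t 3.15 F [0.6  1.69 0.32] w 0.0438
```

servo_tool:
  plan:
    - [[0.03, -0.024, -0.0016, -0.01, 0.1], [0.03, -0.048, -0.0032, -0.015, 0.2], [0.03, -0.072, -0.0048, -0.015, 0.31], [0.03, -0.096, -0.0064, -0.015, 0.42], [0.03, -0.12, -0.008, -0.015, 0.53], [0.03, -0.144, -0.0096, -0.015, 0.64], [0.03, -0.168, -0.0112, -0.015, 0.76], [0.03, -0.192, -0.013, -0.015, 0.88], [0.03, -0.216, -0.0145, -0.015, 1.0], [0.03, -0.24, -0.016, -0.015, 1.12], [0.03, -0.262, -0.018, -0.015, 1.24], [0.03, -0.275, -0.019, -0.015, 1.36]]

```text
time_s: 4.15
tool_pos: [0.4978, -0.0177, 0.149]
tool_rot: [179.9, -0.3, 14.8]
force: [0.2, -0.1, -1.1]
grip_width: 0.044
```

```bash
python3 -c "
from h import *
mv(.499,-.019,.13,-0.6)"
```

```text
at [ 0.4978 -0.0177  0.149 ] [179.93  -0.27  14.79] shift [0.0008 0.0016 0.019 ] turn 0.2686 t 4.15 F [ 0.21 -0.09 -1.07] w 0.044
```

servo_tool:
  plan:
    - [[0.03, 0.001, 0.0016, 0.02, 0.11], [0.03, 0.001, 0.0016, 0.04, 0.21], [0.03, 0.001, 0.0016, 0.045, 0.2686], [0.03, 0.001, 0.0016, 0.045, 0.2686], [0.03, 0.001, 0.0016, 0.045, 0.2686]]

```text
time_s: 4.57
tool_pos: [0.4986, -0.0191, 0.1032]
tool_rot: [180.0, -0.2, -0.5]
force: [-0.6, 0.1, -0.7]
grip_width: 0.0439
```

Run:
```python
from h import *
a=read_camera("wrist"); b=read_camera("top")
save(a,"w2.png"); P=pts(a);Z=P[...,2];h=cv2.cvtColor(a["image"],cv2.COLOR_RGB2HSV)
hb=pts(b);hh=cv2.cvtColor(b["image"],cv2.COLOR_RGB2HSV)
m=(hh[...,0]>100)&(hh[...,0]<125)&(hh[...,1]>140)&(hb[...,2]>.088)&(hb[...,2]<.1)&(abs(hb[...,1]+.16)<.06)&(abs(hb[...,0]-.48)<.06)
p=hb[m][:,:2]; print("cup top",m.sum(),cv2.minEnclosingCircle(p.astype(np.float32)*1000))
# held block top face in the wrist view (z ~ tcp-6+34)
m=(Z>.118)&(Z<.142)&(P[...,0]>.49)&(P[...,0]<.6)&(abs(P[...,1]+.02)<.04)
p=P[m]; print(m.sum(), p.min(0) if m.any() else 0,p.max(0) if m.any() else 0)
for x in np.arange(.5,.58,.006):
    q=p[abs(p[:,0]-x)<.003]
    if len(q)>5: print(round(x,3),q[:,1].min().round(4),q[:,1].max().round(4),q[:,2].mean().round(4))
m=(Z>.035)&(Z<.056)&(P[...,0]>.53)&(P[...,0]<.575)&(abs(P[...,1])<.09)
n,l,st,_=cv2.connectedComponentsWithStats(m.astype(np.uint8))
for i in range(1,n):
    if st[i,4]>30: print("jaw",st[i,4],np.percentile(P[l==i],[2,98],axis=0).round(4).tolist())
mv(.499,-.019,.0195,-0.6)
```

```text
cup top 98 ((479.2623596191406, -151.56069946289062), 32.29701614379883)
9126 [ 0.49567509 -0.0528765   0.11802074] [0.56338058 0.01475667 0.14198648]
0.5 -0.0419 0.0041 0.1303
0.506 -0.048 0.0085 0.1307
0.512 -0.0529 0.0148 0.1314
0.518 -0.0408 0.0029 0.1288
0.524 -0.032 -0.006 0.1306
0.53 -0.032 -0.0063 0.1306
0.536 -0.0319 -0.0061 0.1307
0.542 -0.0318 -0.0062 0.1307
0.548 -0.0322 -0.0064 0.1307
0.554 -0.032 -0.0062 0.1307
0.56 -0.032 -0.0064 0.1305
0.566 -0.0314 -0.0068 0.1246
jaw 1389 [[0.5311, 0.0063, 0.0382], [0.5737, 0.0219, 0.0496]]
jaw 1407 [[0.5312, -0.0644, 0.0376], [0.5738, -0.0487, 0.0497]]
at [ 0.4997 -0.0189  0.1043] [-179.99   -0.32   -0.5 ] shift [-0.0012  0.0002  0.0848] turn 0.0017 t 4.67 F [ 0.45 -0.05 -1.24] w 0.0437
```

View pics/w2.png

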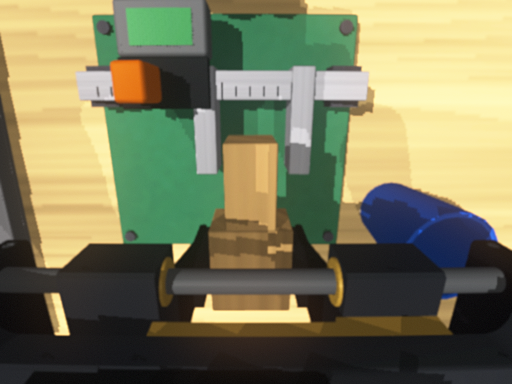

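The wrist view shows the tenon at (250,180), square and between the jaws (206/299 px). The cup is at (430,225), close to the right end of the gripper body, so I'll fix its exact position before going down.

Run:
```python
from h import *
from scipy.optimize import least_squares
for f in ("top0","scene0"):
    d=np.load(f+".npz");P=d["P"];h=cv2.cvtColor(d["im"],cv2.COLOR_RGB2HSV)
    m=(h[...,0]>100)&(h[...,0]<130)&(h[...,1]>120)&(abs(P[...,1]+.16)<.08)&(abs(P[...,0]-.48)<.08)&(P[...,2]<.1)
    r=m&(P[...,2]>.089); p=P[r][:,:2]
    print(f,m.sum(),r.sum(),(P[r].min(0)*1000).round(),(P[r].max(0)*1000).round(),cv2.minEnclosingCircle((p*1000).astype(np.float32)))
    print(" max z",P[m][:,2].max().round(4))
    s=least_squares(lambda q:np.hypot(p[:,0]-q[0],p[:,1]-q[1])-.033,[.48,-.16],loss="soft_l1",f_scale=.002); print(s.x)
```

```text
top0 692 134 [ 448. -183.   89.] [ 510. -120.   97.] ((478.5804443359375, -151.4624481201172), 33.09206008911133)
 max z 0.0972
[ 0.47848148 -0.1518737 ]
scene0 785 135 [ 449. -184.   89.] [ 515. -119.  100.] ((480.4273681640625, -150.52926635742188), 34.77304458618164)
 max z 0.0995
[ 0.48161209 -0.15176049]
```

servo_tool:
  plan:
    - [[0.03, 0, -0.005, 0.0, 0.002], [0.03, 0, -0.005, 0.015, 0.002], [0.03, 0, -0.005, 0.03, 0.002], [0.03, 0, -0.005, 0.045, 0.002], [0.03, 0, -0.005, 0.058, 0.002], [0.03, 0, -0.005, 0.068, 0.002], [0.03, 0, -0.005, 0.074, 0.002], [0.03, 0, -0.005, 0.079, 0.002], [0.03, 0, -0.005, 0.082, 0.002], [0.03, 0, -0.005, 0.084, 0.002], [0.03, 0, -0.005, 0.085, 0.002], [0.03, 0, -0.005, 0.085, 0.002]]

```text
time_s: 5.67
tool_pos: [0.5005, -0.0138, 0.0196]
tool_rot: [-180.0, -0.3, -0.6]
force: [0.2, -0.5, -0.5]
grip_width: 0.0437
```

Run:
```python
from h import *
mv(.499,-.014,.019,-0.6)
P=pts(read_camera("wrist"));Z=P[...,2]
m=(Z>.035)&(Z<.06)&(P[...,0]>.526)&(P[...,0]<.56)&(P[...,1]>-.035)&(P[...,1]<.003)
print(m.sum(),np.percentile(P[m],[1,50,99],axis=0).round(4).tolist())
```

```text
at [ 0.5005 -0.0138  0.0196] [-179.98   -0.34   -0.62] shift [-0.0015  0.0002  0.0006] turn -0.0004 t 5.67 F [ 0.18 -0.5  -0.46] w 0.0437
3533 [[0.5263, -0.0267, 0.0458], [0.544, -0.014, 0.0472], [0.5598, -0.0013, 0.0487]]
```

servo_tool:
  plan:
    - [[0.03, -0.0015, 0, 0.001, 0], [0.03, -0.0015, 0, 0.001, 0], [0.05, -0.0015, 0, 0.001, 0], [0.056, -0.0015, 0, 0.001, 0], [0.06, -0.0015, 0, 0.001, 0], [0.06, -0.0015, 0, 0.001, 0], [0.06, -0.0015, 0, -0.01, 0], [0.06, -0.0015, 0, -0.03, 0], [0.06, -0.0015, 0, -0.06, 0], [0.06, -0.0015, 0, -0.09, 0], [0.06, -0.0015, 0, -0.12, 0], [0.06, -0.0015, 0, -0.14, 0]]

```text
time_s: 6.72
tool_pos: [0.4992, -0.0142, 0.1634]
tool_rot: [-179.9, -0.6, -0.7]
force: [0.6, -0.3, 0.4]
grip_width: 0.06
```

Run:
```python
from h import *
c=read_camera("top");save(c,"t2.png",(190,140,360,260),4);P=pts(c);Z=P[...,2];h=cv2.cvtColor(c["image"],cv2.COLOR_RGB2HSV)
m=(Z>.035)&(Z<.056)&(P[...,0]>.53)&(P[...,0]<.565)&(abs(P[...,1])<.07)
n,l,st,_=cv2.connectedComponentsWithStats(m.astype(np.uint8))
for i in range(1,n):
    if st[i,4]>15: print("c",st[i,4],np.percentile(P[l==i],[2,98],axis=0).round(4).tolist())
mv(.592,.09,.13,-0.6)
```

```text
c 41 [[0.5509, -0.0629, 0.0436], [0.565, -0.0485, 0.051]]
c 42 [[0.5516, 0.0077, 0.0425], [0.5635, 0.0218, 0.0507]]
c 66 [[0.5513, -0.0253, 0.0412], [0.5634, -0.0017, 0.0486]]
at [ 0.5014 -0.014   0.1666] [-179.85   -0.88   -0.66] shift [ 0.0888 -0.105   0.0382] turn -0.0011 t 6.77 F [1.73 0.2  2.54] w 0.0599
```

View pics/t2.png

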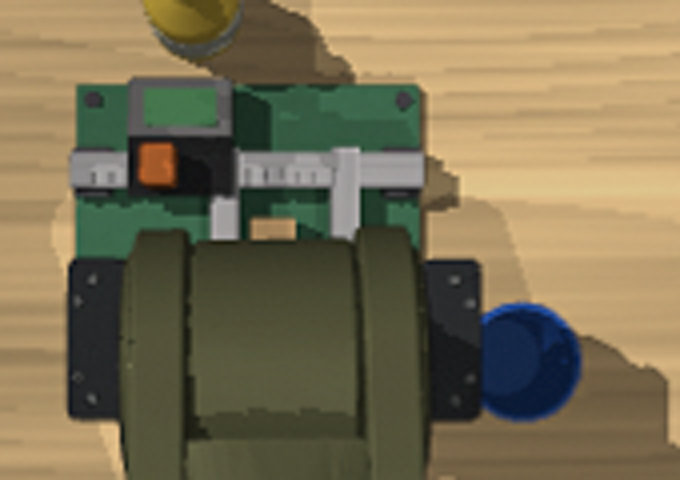

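The top view shows the tenon at (272,230) between the open jaws, and the cup hasn't moved. I'll go over the thumb piece, straddle it and push with the +y finger.

servo_tool:
  plan:
    - [[0.05, 0.03, -0.022, 0, 0], [0.05, 0.06, -0.044, 0.005, 0], [0.05, 0.08, -0.06, 0.01, 0], [0.05, 0.0895, -0.067, 0.015, 0], [0.05, 0.0895, -0.067, 0.02, 0], [0.05, 0.0895, -0.067, 0.02, 0]]

```text
time_s: 7.27
tool_pos: [0.591, 0.0517, 0.1469]
tool_rot: [-179.9, -0.7, -0.6]
force: [-1.0, -0.4, -0.1]
grip_width: 0.0504
```

Run:
```python
from h import *
P=pts(read_camera("wrist"));Z=P[...,2]
m=(Z>.08)&(Z<.098)&(P[...,0]>.57)&(P[...,0]<.615)&(abs(P[...,1]-.05)<.022)
print(m.sum(),np.percentile(P[m],[2,50,98],axis=0).round(4).tolist() if m.any() else 0)
mv(.591,.052,.066,-0.6)
```

```text
705 [[0.583, 0.0417, 0.0812], [0.5957, 0.0507, 0.09], [0.6053, 0.0603, 0.0916]]
at [0.5909 0.0509 0.1475] [-179.92   -0.75   -0.71] shift [-0.0009 -0.001   0.0815] turn -0.002 t 7.32 F [-0.7  -0.34  0.09] w 0.0498
```

servo_tool:
  plan:
    - [[0.05, 0.001, 0, 0.02, 0], [0.05, 0.001, 0, 0.04, 0], [0.05, 0.001, 0, 0.055, 0], [0.05, 0.001, 0, 0.068, 0], [0.05, 0.001, 0, 0.076, 0], [0.05, 0.001, 0, 0.081, 0], [0.05, 0.001, 0, 0.081, 0], [0.05, 0.001, 0.003, 0.081, 0], [0.05, 0.001, 0.006, 0.081, 0], [0.05, 0.001, 0.009, 0.081, 0], [0.05, 0.001, 0.011, 0.081, 0], [0.05, 0.001, 0.012, 0.081, 0]]

```text
time_s: 8.32
tool_pos: [0.5931, 0.0382, 0.067]
tool_rot: [-179.9, -0.8, -0.8]
force: [1.1, 0.7, 0.2]
grip_width: 0.0498
```

Run:
```python
from h import *
mv(.592,.007,.066,-0.6)
```

```text
at [0.5931 0.0382 0.067 ] [-179.92   -0.8    -0.76] shift [-0.0007  0.0312  0.001 ] turn -0.0029 t 8.32 F [1.11 0.71 0.18] w 0.0498
```

servo_tool:
  plan:
    - [[0.05, 0, 0.002, 0, 0], [0.05, 0, 0.0045, 0, 0], [0.05, 0, 0.007, 0, 0], [0.05, 0, 0.0095, 0, 0], [0.05, 0, 0.012, 0, 0], [0.05, 0, 0.0145, 0, 0], [0.05, 0, 0.017, 0, 0], [0.05, 0, 0.0195, 0, 0], [0.05, 0, 0.022, 0, 0], [0.05, 0, 0.0245, 0, 0], [0.05, 0, 0.026, 0, 0], [0.05, 0, 0.027, 0, 0]]

```text
time_s: 9.32
tool_pos: [0.5929, 0.0109, 0.0671]
tool_rot: [-179.9, -0.8, -0.8]
force: [0.2, 3.5, 3.2]
grip_width: 0.0502
```

```bash
cat > jw.py <<'E'
from h import *
P=pts(read_camera("wrist"));Z=P[...,2]
for lo,hi in ((.5345,.5375),(.545,.55)):
    m=(Z>.038)&(Z<.056)&(P[...,0]>lo)&(P[...,0]<hi)&(abs(P[...,1]+.02)<.06)
    y=np.sort(P[m][:,1]); g=np.where(np.diff(y)>.0012)[0]
    print(lo,[(round(y[a],4),round(y[b],4)) for a,b in zip(np.r_[0,g+1],np.r_[g,len(y)-1])] if len(y) else 0)
mv(.592,.007,.066,-0.6)
E
python3 jw.py
```

```text
0.5345 [(np.float64(-0.0261), np.float64(-0.0012))]
0.545 0
at [0.5929 0.0109 0.0672] [-179.91   -0.82   -0.79] shift [-0.0009  0.0039  0.0011] turn -0.0033 t 9.37 F [-0.57  3.93  2.46] w 0.0501
```

Run:
```python
from h import *
a=read_camera("wrist");b=read_camera("scene")
i=cv2.resize(a["image"],(400,300)); j=cv2.resize(b["image"][170:270,200:340],(400,286))
cv2.imwrite("pics/c1.png",np.vstack([i,j])[...,::-1])
```

```text
(no output)
```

View pics/c1.png

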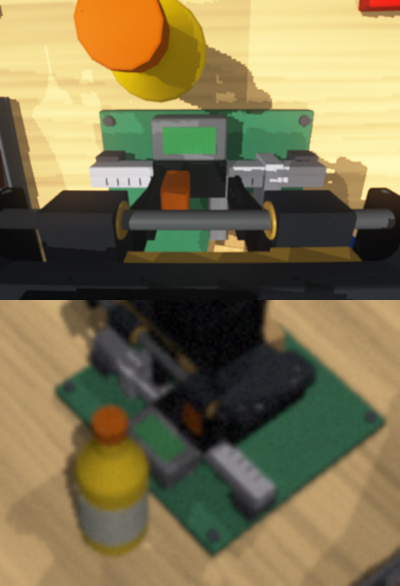

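The composite shows the +y finger against the orange thumb piece and the carriage moved along, with a sliding force of about 3.5 N. I'll keep pushing slowly until the force rises.

servo_tool:
  plan:
    - [[0.05, -0.0005, 0.001, 0, 0], [0.05, -0.0005, 0.002, 0, 0], [0.05, -0.0005, 0.003, 0, 0], [0.05, -0.0005, 0.004, 0, 0], [0.05, -0.0005, 0.005, 0, 0], [0.05, -0.0005, 0.006, 0, 0], [0.05, -0.0005, 0.007, 0, 0], [0.05, -0.0005, 0.008, 0, 0], [0.05, -0.0005, 0.008, 0, 0]]

```text
time_s: 10.22
tool_pos: [0.5928, 0.0039, 0.0671]
tool_rot: [-179.9, -0.9, -0.7]
force: [2.1, 5.7, 1.1]
grip_width: 0.0501
```

```bash
cat > rd.py <<'E'
from h import *
def lcd(im,P):
    h=cv2.cvtColor(im,cv2.COLOR_RGB2HSV)
    m=(h[...,0]>45)&(h[...,0]<85)&(h[...,1]>70)&(P[...,2]>.045)&(P[...,2]<.065)&(P[...,0]>.6)&(P[...,0]<.66)&(abs(P[...,1]-.02)<.09)
    return m.sum(),np.percentile(P[m][:,1],[2,98]).round(4) if m.any() else 0
d=np.load("top0.npz");print("lcd start",lcd(d["im"],d["P"]))
for n in("wrist","top"):
    c=read_camera(n);print(n,lcd(c["image"],pts(c)))
mv(.592,-.002,.066,-0.6)
E
python3 rd.py
```

```text
lcd start (np.int64(161), array([0.0208, 0.0608]))
wrist (np.int64(2288), array([-0.0098,  0.0306]))
top (np.int64(0), 0)
at [0.5928 0.0041 0.0671] [-179.86   -0.88   -0.73] shift [-0.0007  0.0061  0.0011] turn -0.0023 t 10.32 F [2.7  5.64 1.99] w 0.0499
```

servo_tool:
  plan:
    - [[0.05, -0.0005, 0.001, 0, 0], [0.05, -0.0005, 0.002, 0, 0], [0.05, -0.0005, 0.003, 0, 0], [0.05, -0.0005, 0.004, 0, 0], [0.05, -0.0005, 0.005, 0, 0], [0.05, -0.0005, 0.006, 0, 0], [0.05, -0.0005, 0.006, 0, 0], [0.05, -0.0005, 0.006, 0, 0], [0.05, -0.0005, 0.006, 0, 0], [0.05, -0.0005, 0.006, 0, 0], [0.05, -0.0005, 0.006, 0, 0], [0.05, -0.0005, 0.006, 0, 0]]

```text
time_s: 11.32
tool_pos: [0.5928, 0.0008, 0.0671]
tool_rot: [-179.7, -0.9, -0.6]
force: [2.4, 7.4, 1.0]
grip_width: 0.0504
```

```bash
python3 rd.py
```

```text
lcd start (np.int64(161), array([0.0208, 0.0608]))
wrist (np.int64(2287), array([-0.0098,  0.0306]))
top (np.int64(0), 0)
at [0.5928 0.0008 0.0671] [-179.7    -0.94   -0.64] shift [-0.0008  0.0028  0.0011] turn -0.0007 t 11.42 F [3.38 8.3  0.23] w 0.0499
```

servo_tool:
  plan:
    - [[0.05, -0.0005, 0.003, 0, 0], [0.05, -0.0005, 0.004, 0, 0], [0.05, -0.0005, 0.005, 0, 0], [0.05, -0.0005, 0.006, 0, 0], [0.05, -0.0005, 0.007, 0, 0], [0.05, -0.0005, 0.007, 0, 0], [0.05, -0.0005, 0.007, 0, 0], [0.05, -0.0005, 0.007, 0, 0], [0.05, -0.0005, 0.007, 0, 0], [0.05, -0.0005, 0.007, 0, 0], [0.05, -0.0005, 0.007, 0, 0], [0.05, -0.0005, 0.007, 0, 0]]

```text
time_s: 12.42
tool_pos: [0.5928, -0.002, 0.067]
tool_rot: [-179.4, -1.0, -0.5]
force: [2.2, 10.0, 0.9]
grip_width: 0.0499
```

```bash
python3 -c "
from h import *
mv(.593,.021,.067,-0.6)"
```

```text
at [ 0.5928 -0.002   0.067 ] [-179.44   -0.99   -0.51] shift [-0.     -0.023   0.0002] turn 0.0016 t 12.42 F [2.15 9.96 0.9 ] w 0.0499
```

Push force is 10 N, so about 7.5 N on the part, and it was held long enough. Now I'll let go slowly and rise.

servo_tool:
  plan:
    - [[0.05, 0, -0.003, 0, 0], [0.05, 0, -0.006, 0, 0], [0.05, 0, -0.009, 0, 0], [0.05, 0, -0.013, 0, 0], [0.05, 0, -0.018, 0, 0], [0.05, 0, -0.022, 0, 0], [0.05, 0, -0.022, 0, 0], [0.05, 0, -0.022, -0.02, 0], [0.05, 0, -0.022, -0.045, 0], [0.05, 0, -0.022, -0.08, 0], [0.05, 0, -0.022, -0.11, 0], [0.05, 0, -0.022, -0.12, 0]]

```text
time_s: 13.42
tool_pos: [0.5932, 0.0179, 0.1921]
tool_rot: [-179.4, -1.4, -0.6]
force: [1.4, -0.6, 0.4]
grip_width: 0.0499
```

```bash
python3 rd.py
python3 - <<'E'
from h import *
d=np.load("top0.npz");P=d["P"];im=d["im"];h=cv2.cvtColor(im,cv2.COLOR_RGB2HSV)
R=(P[...,0]>.40)&(P[...,0]<.60)&(P[...,1]<-.27)&(P[...,1]>-.47)
m=R&(h[...,0]>18)&(h[...,0]<32)&(h[...,1]>150)&(P[...,2]>.042)&(P[...,2]<.058)
n,l,st,_=cv2.connectedComponentsWithStats(m.astype(np.uint8))
for i in range(1,n):
    if st[i,4]>30:
        r=cv2.minAreaRect((P[l==i][:,:2]*1000).astype(np.float32));print(st[i,4],np.round(r[0],1),np.round(r[1],1),round(r[2],1),np.median(P[l==i][:,2]).round(4))
m=R&(h[...,1]<90)&(h[...,2]<90)&(abs(P[...,1]+.372)<.036)
for x in np.arange(.43,.59,.01):
    q=P[m&(abs(P[...,0]-x)<.005)]
    if len(q): print(round(x,3),len(q),np.median(q[:,2]).round(4),q[:,1].min().round(4),q[:,1].max().round(4))
mv(.477,-.372,.20,-40)
E
```

```text
lcd start (np.int64(161), array([0.0208, 0.0608]))
wrist (np.int64(844), array([-0.0096,  0.0309]))
top (np.int64(0), 0)
at [0.5924 0.0183 0.1896] [-179.4    -1.26   -0.54] shift [-0.0029  0.0216  0.1234] turn 0.0011 t 13.52 F [-0.47  0.04 -1.08] w 0.0499
229 [ 503.3 -327.9] [  9.8 136.5] 89.8 0.0483
243 [ 502.1 -423.3] [  9.4 137.1] 89.5 0.0482
0.43 15 0.0057 -0.405 -0.3453
0.44 72 0.0067 -0.4077 -0.3481
0.45 122 0.0504 -0.4078 -0.3376
0.46 137 0.0497 -0.4079 -0.337
0.47 139 0.0472 -0.406 -0.337
0.48 122 0.044 -0.4079 -0.3376
0.49 121 0.0422 -0.4077 -0.3375
0.5 137 0.04 -0.4067 -0.3369
0.51 134 0.0372 -0.4077 -0.3366
0.52 116 0.0349 -0.4078 -0.3362
0.53 113 0.0325 -0.4066 -0.3397
0.54 112 0.0309 -0.4078 -0.341
0.55 117 0.0285 -0.4077 -0.3409
0.56 106 0.028 -0.4078 -0.3389
0.57 62 0.0066 -0.4072 -0.3491
at [0.5924 0.0183 0.1896] [-179.4    -1.26   -0.54] shift [-0.1115  0.3912 -0.0169] turn 0.6887 t 13.52 F [-0.47  0.04 -1.08] w 0.0499
```

servo_tool:
  plan:
    - [[0.0, -0.01, 0.033, 0, 0], [0.0, -0.02, 0.066, 0, 0], [0.0, -0.03, 0.099, 0, 0], [0.0, -0.04, 0.132, 0, 0], [0.0, -0.05, 0.165, 0, 0], [0.0, -0.06, 0.198, 0, 0], [0.0, -0.07, 0.231, 0, 0], [0.0, -0.08, 0.264, 0, 0], [0.0, -0.09, 0.297, 0, 0], [0.0, -0.1, 0.33, 0.01, 0], [0.0, -0.11, 0.363, 0.025, 0], [0.0, -0.1155, 0.395, 0.04, 0]]

```text
time_s: 14.52
tool_pos: [0.4718, -0.3766, 0.1407]
tool_rot: [-179.3, -1.1, -0.6]
force: [1.0, -0.3, -0.3]
grip_width: 0.0005
```

Run:
```python
from h import *
c=read_camera("top");save(c,"t3.png",(190,140,450,260),3);P=pts(c);Z=P[...,2];X=P[...,0]
for lo,hi in ((.533,.54),(.54,.55),(.55,.56)):
    m=(Z>.035)&(Z<.056)&(X>lo)&(X<hi)&(abs(P[...,1])<.09); y=P[m][:,1]
    h=cv2.cvtColor(c["image"],cv2.COLOR_RGB2HSV)[m]; w=h[:,1]>70
    print(lo,len(y),y.min().round(4),y.max().round(4),"wood",y[w].min().round(4),y[w].max().round(4))
hsv=cv2.cvtColor(c["image"],cv2.COLOR_RGB2HSV)
m=(Z>.038)&(Z<.055)&(X>.46)&(X<.524)&(abs(P[...,1]+.03)<.04)
r=cv2.minAreaRect((P[m][:,:2]*1000).astype(np.float32));print("body",m.sum(),r,np.median(Z[m]))
mv(.473,-.3755,.06,-0.6)
```

```text
0.533 75 -0.0626 -0.0062 wood -0.0463 -0.0226
0.54 100 -0.0628 -0.0062 wood -0.0464 -0.0227
0.55 100 -0.0629 -0.0064 wood -0.0464 -0.0228
body 441 ((494.817138671875, -33.99047088623047), (42.39368438720703, 56.392601013183594), 89.39507293701172) 0.04503095760354747
at [ 0.467  -0.3831  0.1374] [-179.62   -0.78   -1.05] shift [ 0.0048 -0.0072  0.0776] turn -0.0078 t 14.57 F [-2.39 -3.64 -0.77] w 0.0005
```

View pics/t3.png

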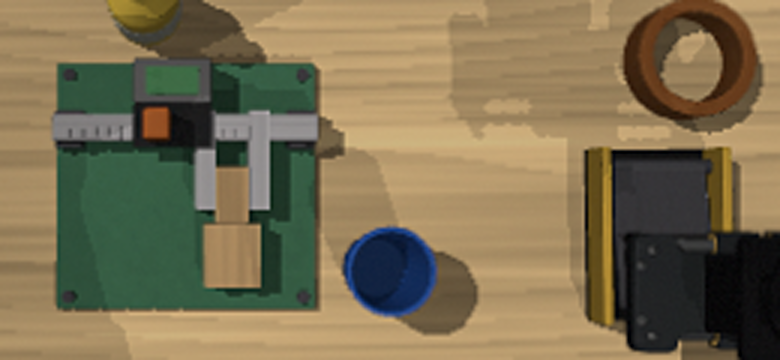

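The top view shows the tenon at (232,190) held by both jaws, square. The outer jaw span is about 58 mm, so the gap is about 26 mm. The thumb piece is free and the cup is in place. Next is the pedal.

servo_tool:
  plan:
    - [[0.0, 0.005, -0.007, 0.02, 0], [0.0, 0.005, -0.007, 0.04, 0], [0.0, 0.005, -0.007, 0.055, 0], [0.0, 0.005, -0.007, 0.065, 0], [0.0, 0.005, -0.007, 0.073, 0], [0.0, 0.005, -0.007, 0.078, 0], [0.0, 0.005, -0.007, 0.078, 0]]

```text
time_s: 15.15
tool_pos: [0.4726, -0.3751, 0.0584]
tool_rot: [-179.6, -0.7, -1.0]
force: [-0.9, -1.1, 0.2]
grip_width: 0.0006
```

```bash
python3 -c "
from h import *
mv(.473,-.3755,.029,-0.6)"
```

```text
at [ 0.4726 -0.3751  0.0584] [-179.57   -0.68   -1.04] shift [0.0001 0.0006 0.0294] turn -0.0077 t 15.15 F [-0.86 -1.1   0.21] w 0.0006
```

servo_tool:
  plan:
    - [[0.0, 0, 0, 0.005, 0], [0.0, 0, 0, 0.01, 0], [0.0, 0, 0, 0.015, 0], [0.0, 0, 0, 0.02, 0], [0.0, 0, 0, 0.024, 0], [0.0, 0, 0, 0.028, 0], [0.0, 0, 0, 0.031, 0], [0.0, 0, 0, 0.034, 0], [0.0, 0, 0, 0.035, 0], [0.0, 0, 0, 0.035, 0], [0.0, 0, 0, 0.035, 0], [0.0, 0, 0, 0.035, 0]]

```text
time_s: 16.15
tool_pos: [0.4715, -0.3756, 0.029]
tool_rot: [-179.4, -0.7, -1.1]
force: [-15.9, 10.5, 44.3]
grip_width: 0.0005
```

```bash
python3 -c "
from h import *
mv(.473,-.3755,.029,-0.6)"
```

```text
at [ 0.4715 -0.3756  0.029 ] [-179.36   -0.65   -1.11] shift [ 0.0015 -0.0002  0.    ] turn -0.0089 t 16.15 F [-15.92  10.47  44.29] w 0.0005
```

The pedal is at its stop: 44 N, z 29 mm. I'll ease the load, hold a little, then lift away.

servo_tool:
  plan:
    - [[0.0, 0, 0, 0.003, 0], [0.0, 0, 0, 0.003, 0], [0.0, 0, 0, 0.003, 0], [0.0, 0, 0, 0.003, 0], [0.0, 0, 0, 0.003, 0]]

```text
time_s: 16.57
tool_pos: [0.4715, -0.3757, 0.0295]
tool_rot: [-179.2, -0.7, -1.1]
force: [-8.8, 6.7, 27.9]
grip_width: 0.0007
```

servo_tool:
  plan:
    - [[0.0, 0, 0, -0.005, 0], [0.0, 0, 0, -0.01, 0], [0.0, 0, 0, -0.015, 0], [0.0, 0, 0, -0.025, 0], [0.0, 0, 0, -0.045, 0], [0.0, 0, 0, -0.075, 0], [0.0, 0, 0, -0.11, 0], [0.0, 0, 0, -0.14, 0], [0.0, 0, 0, -0.15, 0], [0.0, 0, 0, -0.15, 0], [0.0, 0, 0, -0.15, 0], [0.0, 0, 0, -0.15, 0]]

```text
time_s: 17.57
tool_pos: [0.4687, -0.3767, 0.1775]
tool_rot: [-179.1, -0.5, -1.1]
force: [-0.4, 0.1, 0.4]
grip_width: 0.0
```

Run:
```python
from h import *
c=read_camera("top");P=pts(c);Z=P[...,2];X=P[...,0];hs=cv2.cvtColor(c["image"],cv2.COLOR_RGB2HSV)
m=(Z>.035)&(Z<.056)&(X>.533)&(X<.56)&(abs(P[...,1])<.09); y=P[m][:,1];w=hs[m][:,1]>70
print("jaws",y.min().round(4),y.max().round(4),"wood",y[w].min().round(4),y[w].max().round(4))
c=read_camera("scene");P=pts(c);h=cv2.cvtColor(c["image"],cv2.COLOR_RGB2HSV)
for x in (.455,.475,.52):
    q=P[(abs(P[...,0]-x)<.006)&(abs(P[...,1]+.375)<.03)&(P[...,2]<.08)]; print(x,len(q),np.median(q[:,2]).round(4) if len(q) else 0)
d=np.load("scene0.npz")["P"]
for x in (.455,.475,.52):
    q=d[(abs(d[...,0]-x)<.006)&(abs(d[...,1]+.375)<.03)&(d[...,2]<.08)]; print("start",x,len(q),np.median(q[:,2]).round(4) if len(q) else 0)
save(c,"s3.png",s=1.5); mv(.473,-.3755,.2,-.6)
```

```text
jaws -0.0629 -0.0062 wood -0.0465 -0.0226
0.455 69 0.0528
0.475 70 0.049
0.52 69 0.0376
start 0.455 67 0.0524
start 0.475 70 0.0485
start 0.52 78 0.0381
at [ 0.4687 -0.3768  0.1774] [-179.11   -0.52   -1.13] shift [ 0.0045 -0.0017 -0.0226] turn -0.0092 t 17.67 F [ 0.03 -0.32 -0.26] w 0.0004
```

View pics/s3.png

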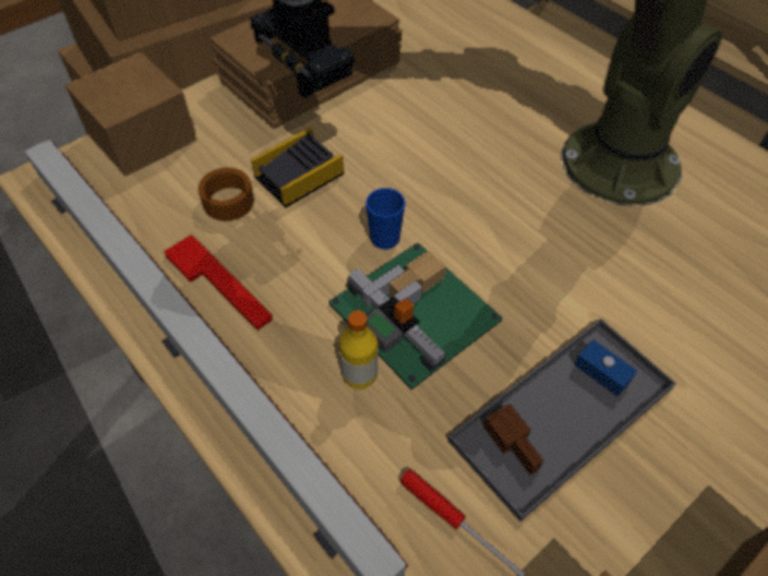

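The scene view shows the tenon held in the shut jaws at about (405,280), the pedal back up, everything else in its original place, and the gripper clear. Handing in.

```bash
python3 -c "
from h import *
print(env.sign_off())"
```

```text
the job is handed in; nothing more can be done
None
```

The job is done and handed in at about 18 s on the robot's clock; `sign_off` reports no verdict.

I set the maple block on the caliper and let go with the jaws about 55 mm apart. I then pushed the thumb piece to about 10 N and released it. After that I pressed the pedal to its stop, held it, and let it come up.

**Last checks:**
- **Jaws and block:** the gap is about 26 mm, going by the outer jaw span and tenon edges in the top view. The tenon was square and the block flat before the pedal press. The jaw and tenon edges read the same after it.
- **Pedal:** the plate heights are back within about 0.5 mm of where they started.
- **Other items:** none looks moved in the final picture; I did not measure each one.
- **Robot:** it is clear of everything, with almost no force reading.

**Estimated or off target:**
- **Force on the tenon:** about 7 N, worked out from the push force minus friction, not measured at the jaws.
- **Thumb piece:** I judged its return from the picture, not from a reading.
- **Pedal force:** the fingertips briefly pressed at about 44 N (48 N counting the sideways part), more than needed. I eased it to 28 N while holding. The 40 N limit is stated for the arm and gripper body. I assumed it doesn't cover the fingertips.

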